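Free a finished plaque from the vise and hang it on the drying rack

TASK

The finished wooden plaque is still clamped in the small bench vise: first slide its jaw open (the handle bar moves it), then lift the plaque out and hang it by its hole on the free middle peg of the drying rack, pushed past the peg's head so that it hangs freely on the shaft. The pegs were set by hand, not quite true, so feel for this one gently and don't force the plaque against it. Don't let it touch the table, and leave the other things on the table where they are.

Things in the scene. Friction and masses are not known exactly. Their poses are not given: they have to be found in the camera images.
- vise: Small quick-release vise, bolted down. Origin on the table under the middle of the closed gap; x = sliding direction (handle on the -x side), y along the jaws, z up. Jaws 90 mm wide (y), tops 68 mm above the table; the work stands on the bed at 26 mm. Fixed jaw face at x = +6.25 mm, casting back to +54 mm. 120 mm wide over the lugs. End bracket at x = -105 to -119 mm, 60 mm high.
- jaw (a joint): Position of the sliding jaw in m: 0 = closed on the plaque (gap 12.5 mm), grows as the jaw slides to the vise's -x, at most 0.05. The catch is off, so it slides stiffly (about 5 N friction, 8 N per m/s damping) and stays where it is left. The sliding jaw is 32 mm thick; a screw 13 mm thick joins it to the handle.
- bar (a point): Centre of the vise handle: a level steel bar along the vise's y, 10 mm thick, 112 mm long, 15 mm balls at its ends, 46 mm above the table, 178 mm from the vise origin to -x when closed; it slides with the jaw. The screw's head (20 mm thick, 24 mm long) sits at its middle; the bar is bare from 10 to 48 mm either side. Nothing lies under it; the end bracket is 59 mm away.
- plaque: The finished plaque: plain wood, 12 mm thick (its x), 150 mm wide (its y), 130 mm high (its z), corners notched by 20 (y) x 18 mm (z), so its top edge is 110 mm long. About 0.16 kg. Origin at the middle of its bottom edge; both faces alike. Starts upright between the jaws, up to 15 mm off their middle along y; may lean a little once the jaw is open.
- hole (a point): Centre of the plaque's round through-hole, 20 mm in diameter, axis along the plaque's x, on its middle line, 108 mm above its bottom edge and 22 mm below its top edge, at mid-thickness.
- rack: Fixed wooden drying rack: a rail 400 mm long (y), 46 mm high, its top 223 mm above the table, on two posts 180 mm either side, 230 mm high. Origin on the table below the middle of the rail's front face; x to the rear, z up. Three pegs point to the front (-x), rising 15 degrees to their tips. A brush and a scraper up to 50 mm wide hang on the outer pegs, 135 mm either side; the middle one is free.
- peg_mark (a point): Where the tip of the free middle peg should be: 83 mm before the rail's face, 222 mm above the table; axes as the rack's. Set by hand: the real tip is up to 6 mm left or right and up to 6 mm above or below the mark; its direction is true. Peg: shaft 10 mm in diameter, at the tip a cylindrical head 16 mm in diameter, 10 mm long; 86 mm from rail to tip along its axis.
- table: The work table's wooden top, at z = 0.
- palette_tray: White plastic paint tray with eight round wells, 150 x 220 mm, 16 mm high, lying loose. Not part of the job; to be left where it is. Origin at the centre of its underside.
- brush_pot: Black round pot, 72 mm wide, full of brushes, 210 mm high in all, loose. Not part of the job; to be left where it is. Origin at the centre of its underside.
- water_jar: Glass water jar, 72 mm wide, 85 mm high, loose. Not part of the job; to be left where it is. Origin at the centre of its underside.
- paint_a: Small white paint bottle, 38 mm wide, 100 mm high, loose. Not part of the job; to be left where it is. Origin at the centre of its underside.
- paint_b: Another small white paint bottle, 38 mm wide, 100 mm high, loose. Not part of the job; to be left where it is. Origin at the centre of its underside.
- sanding_block: Cork sanding block, 110 x 60 x 22 mm, lying loose near the rack's feet. Not part of the job; to be left where it is. Origin at the centre of its underside.

How it is judged:
By the outcome, as a careful person would: the job done as asked, in the order asked, and still so for the second after the job is handed in, with the robot touching nothing.
It also fails if it takes over 72 s, if anything falls off the work surface, if the arm or the gripper's body presses on something with over 40 N, if the wrist force passes 120 N, or if a joint passes its speed limit or range.

ROBOT

A 6-joint arm with a two-finger parallel gripper is mounted at the origin on the work surface. World frame = base frame: x ahead of the robot, y to its left, z up, the work surface at z = 0. Lengths are in m, angles in rad, forces in N, time in s.
With the tool pointing down it reaches from about 0.275 to 0.875 m from the base axis. Payload 12.5 kg.
Tool frame: the origin (TCP) lies at the very end of the fingers, on their centre line; the grasp point (between the pads) lies 19 mm behind it; z points along the fingers, y is the line along which they close (so a half turn about z gives the same grasp; the last joint's range is limited). The gripper opens to 85 mm and grips with 20 to 120 N. Pads are 22 mm wide; open, the fingers measure 114 mm over their backs; the gripper's body (76 mm by 85 mm) begins 54 mm behind the grasp point. The pads swing forward as they close: fully open they stand 13 mm farther back than shut.
Start: joints at [-1.385, 0.351, 1.652, -0, 1.139, -0.085], TCP at [0.147, -0.53, 0.194] pointing down, gripper open.
Joint ranges: [-2.75, 2.75], [-0.79, 2.1], [0.01, 2.65], [-1.57, 4.71], [0.07, 3.14], [-2.87, 2.87]. Speed limits (rad/s): [2.22, 2.22, 2.79, 3.14, 3.14, 3.14].

INTERFACE

Orientations are given as a 3x3 rotation matrix whose columns are the frame's x, y, z axes.
In Python, from bench import manip gives the robot as it stands. Calls block until the motion is done:
- manip.move_ptp(position, orientation): joint-space move of the TCP to a pose.
- manip.move_l(position, attitude=None, max_speed=0.15): straight line of the TCP; attitude=None keeps the orientation; max_speed is the mean speed in m/s.
- manip.move_j(angles): joint-space move.
- manip.set_gripper(opening, effort=None): opening from 0.0 (shut) to 1.0 (fully open); effort is the grip in N (None keeps the last); returns when the fingers have stopped.
- manip.dwell(seconds).
- manip.inverse_kinematics(position, orientation): joint angles nearest the present ones, or None.
- manip.grab_frame(name): name is "scene" or "top"; returns (picture, depth): 480x640x3 uint8, red, green, blue; 480x640 float32, m along the optical axis (not along the pixel's ray), 0 where there is no reading.
- manip.get_calibration(name): a dict with "camera_matrix" (3x3 intrinsics, pixels), "R" (3x3) and "t" (3): a world point X has camera coordinates R X + t. Camera axes: x right, y down, z forward; pixel columns grow to the right and rows downward; lengths in m; the calibration is good to about 2 mm. A picture is of the moment at which its call begins. get_calibration takes no time and is no camera call.
A pose or a line that the arm cannot do raises manip.Unreachable and nothing moves.
- manip.sign_off(): hands the job in; it is judged then, once.
Trained networks look in the newest picture that a camera, given by its name, has taken for a name from the list of things; names that differ only in an ending like _2 or _b are one class to them, and where a whole thing is asked for, a point or a joint stands for the part that bears it (a point fixed in the world has none). Each returns a list of dicts, best first, with "confidence" (0 to 1); they miss things now and then, are a little off and sometimes report something else, mostly with a low value. They report only what shows in the picture. A call takes as long as a camera call.
- manip.look_for(camera, name): "at" ([x, y, z] in m, in world coordinates, good to about 4 mm: the middle of the surface that is visible of it).
Readings, each from a call of its own:
- manip.current_time(): time.
- manip.current_qpos(): joint angles.
- manip.current_joint_vel(): joint speeds.
- manip.current_joint_torque(): joint torques, N m.
- manip.current_ee_pos(): TCP position.
- manip.current_tcp_rot(): TCP orientation.
- manip.current_force(): force on the tool from outside, world axes, zero at the start.
- manip.current_ft_torque(): the same for the moment, N m.
- manip.current_grip_width(): opening from 0.0 (shut) to 1.0 (fully open).
- manip.current_grip_force(): force on a finger pad.
Only numpy, scipy, OpenCV 4.12 (cv2) and the standard library are available. Lean on these libraries where they do the work, as an engineer would, in place of code of your own. Each camera call takes 0.05 s, during which the arm holds its last target. There are 200 camera calls.

## Working session

There is one attempt and no reset: what is moved stays moved. The work goes in short steps, each a Python script; the robot and the scene stay as the last script left them, time stands still between calls to the robot, and variables do not carry over. Pictures are saved under pics/ and viewed, at most 13 in all, crops included, and the job is handed in when it is done.

```bash
mkdir -p pics; ls; python3 - <<'E'
from bench import manip
import cv2,numpy as np
for c in("scene","top"):
    p,d=manip.grab_frame(c); cv2.imwrite(f"pics/{c}0.png",p[:,:,::-1]); np.save(f"pics/{c}0.npy",d)
    k=manip.get_calibration(c); print(c,np.round(k["camera_matrix"],1).tolist(),np.round(k["R"],3).tolist(),np.round(k["t"],3).tolist())
    for n in("vise","jaw","bar","plaque","hole","rack","palette_tray","brush_pot","water_jar","paint_a","sanding_block"):
        print(n,[(np.round(r["at"],3).tolist(),round(r["confidence"],2)) for r in manip.look_for(c,n)[:3]])
E
```

```text
pics
scene [[523.4, 0.0, 319.4], [0.0, 523.4, 241.8], [0.0, 0.0, 1.0]] [[-0.808, 0.588, 0.01], [0.471, 0.657, -0.589], [-0.353, -0.472, -0.808]] [0.424, -0.173, 1.575]
vise [([0.474, -0.091, 0.049], 0.67)]
jaw [([0.442, -0.277, 0.049], 0.63)]
bar [([0.441, -0.273, 0.053], 0.59)]
plaque [([0.458, -0.098, 0.116], 0.65)]
hole [([0.455, -0.096, 0.112], 0.79), ([0.609, 0.006, 0.023], 0.72)]
rack [([0.693, 0.043, 0.18], 0.85), ([0.469, -0.09, 0.046], 0.71)]
palette_tray [([0.445, 0.231, 0.01], 0.62), ([0.441, -0.273, 0.051], 0.44)]
brush_pot [([0.605, -0.384, 0.097], 0.57), ([0.694, 0.041, 0.18], 0.3), ([0.424, 0.397, 0.056], 0.23)]
water_jar [([0.423, 0.397, 0.055], 0.79)]
paint_a [([0.595, 0.382, 0.067], 0.94), ([0.534, 0.408, 0.065], 0.68)]
sanding_block [([0.615, 0.004, 0.025], 0.69)]
top [[487.3, 0.0, 322.9], [0.0, 487.3, 237.3], [0.0, 0.0, 1.0]] [[-0.008, -1.0, 0.007], [-0.997, 0.007, -0.072], [0.072, -0.007, -0.997]] [0.02, 0.567, 1.35]
vise [([0.456, -0.165, 0.046], 0.79), ([0.45, -0.183, 0.052], 0.43)]
jaw [([0.455, -0.164, 0.045], 0.73), ([0.444, -0.185, 0.053], 0.64)]
bar [([0.452, -0.183, 0.051], 0.79)]
plaque [([0.452, -0.094, 0.14], 0.91)]
hole [([0.452, -0.099, 0.134], 0.64)]
rack [([0.678, -0.008, 0.218], 0.91), ([0.447, -0.187, 0.052], 0.35)]
palette_tray [([0.44, 0.23, 0.009], 0.75)]
brush_pot [([0.605, -0.387, 0.092], 0.77)]
water_jar []
paint_a [([0.587, 0.368, 0.066], 0.76), ([0.532, 0.395, 0.064], 0.64)]
sanding_block [([0.625, 0.016, 0.023], 0.68)]
```

View pics/scene0.png

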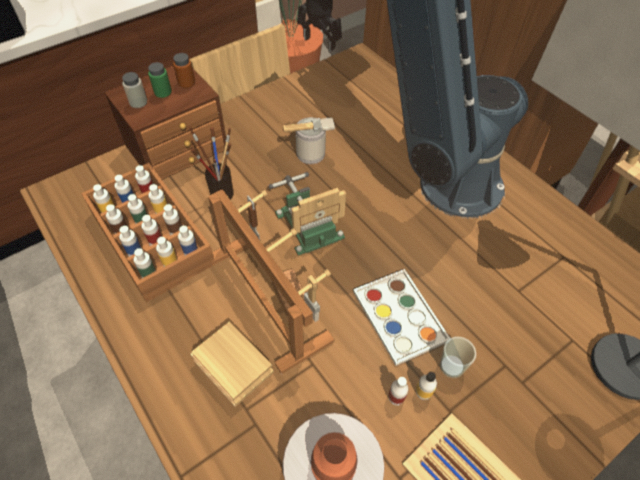

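View pics/top0.png

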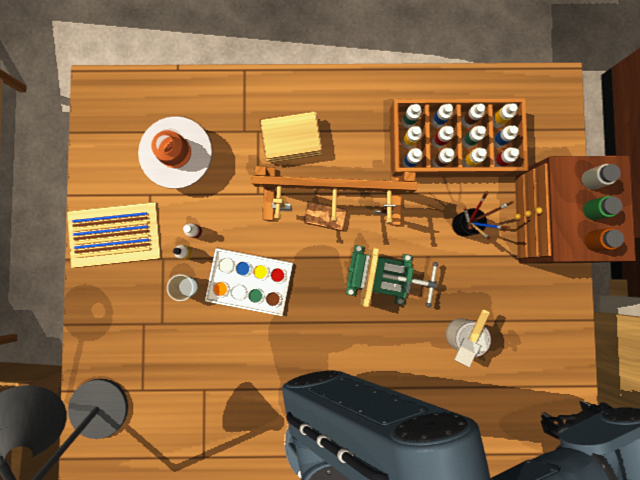

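The pictures show the vise (top ~(385,275)) with its handle toward world -y (430,285), the plaque edge along the image vertical at (370,278), and the rack rail at row ~182. The free peg is at (334,190–218), the tools hang on the outer pegs, and the sanding block lies below at (327,218). Next I'll fit the geometry from depth.

```bash
cat > geo.py <<'E'
from bench import manip
import numpy as np
def cloud(c,d):
    k=manip.get_calibration(c);K=k["camera_matrix"];R=np.array(k["R"]);t=np.array(k["t"])
    v,u=np.mgrid[:480,:640]
    P=np.stack([(u-K[0][2])/K[0][0]*d,(v-K[1][2])/K[1][1]*d,d],-1)
    W=(P-t)@R; W[d<=0]=np.nan
    return W
def sel(W,x,y,z):
    m=(W[...,0]>x[0])&(W[...,0]<x[1])&(W[...,1]>y[0])&(W[...,1]<y[1])&(W[...,2]>z[0])&(W[...,2]<z[1])
    return W[m]
def ax(P):
    c=P.mean(0);q=P[:,:2]-c[:2];w,v=np.linalg.eigh(q.T@q);d=v[:,1];s=q@d
    return np.round(c,4),np.round(d,4),round(np.degrees(np.arctan2(d[1],d[0])),2),np.round([s.min(),s.max()],4),np.round(np.sqrt(w/len(P)),4),len(P)
E
python3 - <<'E'
from geo import *
for c in("top","scene"):
    W=cloud(c,np.load(f"pics/{c}0.npy")); print(c)
    P=sel(W,(.36,.56),(-.15,-.04),(.085,.2)); print("plaque",ax(P),np.percentile(P[:,2],[2,50,98]).round(4))
    P=sel(W,(.36,.56),(-.15,-.04),(.148,.17)); print("plaque top",ax(P),np.percentile(P[:,2],[2,50,98]).round(4))
    P=sel(W,(.36,.52),(-.32,-.245),(.03,.075)); print("bar",ax(P),np.percentile(P[:,2],[2,50,98]).round(4))
    P=sel(W,(.6,.8),(-.16,.16),(.213,.228)); print("railtop",ax(P),np.percentile(P[:,2],[2,50,98]).round(4))
    P=sel(W,(.6,.8),(-.3,.3),(.2275,.24)); print("posts",ax(P) if len(P)>3 else P)
    for l in(.19,.2):
        P=sel(W,(.58,.668),(-.06,.05),(l,.25)); print("peg",ax(P),np.percentile(P[:,2],[2,50,98]).round(4))
    np.set_printoptions(precision=4,suppress=True)
    print(P[np.argsort(P[:,0])][::max(1,len(P)//30)].tolist() if c=="top" else "")
    print([ (n,np.round(r["at"],4).tolist()) for n in ("peg_mark",) for r in manip.look_for(c,n)[:2]])
E
python3 - <<'E'
import cv2
a=cv2.imread('pics/top0.png')[160:310,220:460];b=cv2.imread('pics/scene0.png')[170:360,190:370]
cv2.imwrite('pics/crop1.png',cv2.vconcat([cv2.resize(a,(480,300),interpolation=2),cv2.resize(b,(480,300*1),interpolation=2)]))
E
```

```text
top
plaque (array([ 0.4553, -0.1016,  0.1408]), array([-0.9815,  0.1915]), np.float64(168.96), array([-0.0752,  0.074 ]), array([0.004 , 0.0423]), 424) [0.091  0.1506 0.16  ]
plaque top (array([ 0.4559, -0.1034,  0.156 ]), array([-0.9818,  0.1898]), np.float64(169.06), array([-0.0544,  0.055 ]), array([0.0036, 0.0318]), 220) [0.1502 0.1561 0.1607]
bar (array([ 0.434 , -0.276 ,  0.0515]), array([-0.9823,  0.1874]), np.float64(169.2), array([-0.0627,  0.0626]), array([0.0101, 0.0313]), 263) [0.0444 0.0515 0.0586]
railtop (array([ 6.757e-01, -3.000e-04,  2.222e-01]), array([0.048 , 0.9988]), np.float64(87.25), array([-0.1588,  0.1605]), array([0.0233, 0.0978]), 1332) [0.2143 0.2225 0.2272]
posts (array([0.6911, 0.0111, 0.2301]), array([-0.0039,  1.    ]), np.float64(90.22), array([-0.2192,  0.1704]), array([0.0294, 0.165 ]), 251)
peg (array([ 0.6262, -0.0094,  0.2117]), array([-0.9993,  0.0363]), np.float64(177.92), array([-0.0414,  0.0343]), array([0.0033, 0.0236]), 137) [0.1996 0.2119 0.225 ]
peg (array([ 0.6252, -0.0093,  0.2121]), array([-0.9995,  0.0307]), np.float64(178.24), array
[... 2891 characters left out ...]
0118, 0.2224]), array([0.0351, 0.9994]), np.float64(87.99), array([-0.1715,  0.1483]), array([0.0255, 0.0975]), 1441) [0.214  0.223  0.2272]
posts (array([0.6904, 0.0482, 0.2305]), array([-0.0025,  1.    ]), np.float64(90.14), array([-0.251 ,  0.1397]), array([0.0328, 0.1582]), 269)
peg (array([ 0.6276, -0.0062,  0.2112]), array([-0.9986,  0.0529]), np.float64(176.97), array([-0.0399,  0.0348]), array([0.0031, 0.0225]), 163) [0.1992 0.211  0.2245]
peg (array([ 0.6263, -0.0062,  0.2117]), array([-0.9983,  0.0577]), np.float64(176.69), array([-0.0412,  0.0335]), array([0.0031, 0.0219]), 157) [0.2009 0.2114 0.2245]

[('peg_mark', [0.695, 0.0406, 0.1788]), ('peg_mark', [0.4163, 0.155, -0.0026])]
```

View pics/crop1.png

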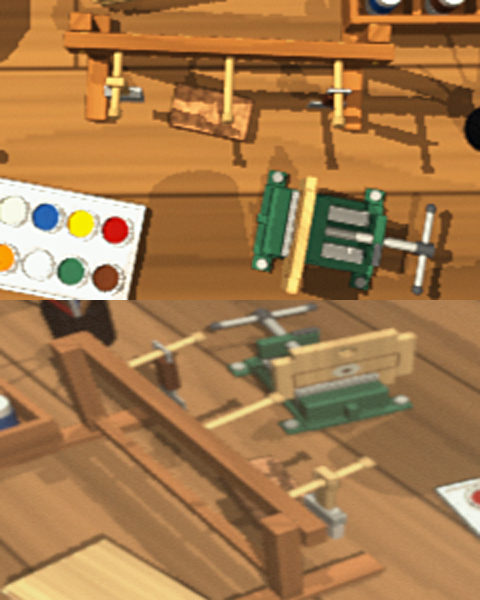

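The crop shows the free peg from (230,55) to its tip (227,118), seen from above, clear of its neighbours. Next I'll choose orientations by IK, open the jaw, and take averaged depth on the way.

```bash
cat >> geo.py <<'E'
vx=np.array([.19,.982,0]);vx/=np.linalg.norm(vx);vz=np.array([0,0,1.]);vy=np.cross(vz,vx)
def tool(px,pz,s):   # gripper over plaque with axes px,pz
    y=s*px;z=-pz;return np.stack([np.cross(y,z),y,z],1)
def rackR(yaw,tilt):  # rack-x axis tilted down by tilt, and matching up
    r=np.array([np.cos(yaw),np.sin(yaw),0]);return np.cos(tilt)*r-np.sin(tilt)*vz, np.sin(tilt)*r+np.cos(tilt)*vz
E
python3 - <<'E'
from geo import *
ya=np.radians(-2);ti=np.radians(15)
bar=np.array([.434,-.277,0])+.029*vy
for s in(1,-1):
    R=tool(vx,vz,s)
    q=[manip.inverse_kinematics(p,R) for p in ([*bar[:2],.027],[*bar[:2],.25],[.456,-.102,.124],[.456,-.102,.3])]
    for i in q: print(s,None if i is None else np.round(i,2))
    for f in(1,-1):
        a,u=rackR(ya,ti)
        for d in(.0,.08):
            q=manip.inverse_kinematics(np.array([.63,-.01,.20])-d*a,tool(f*a,u,s)); print("  rack",f,d,None if q is None else np.round(q,2))
E
```

```text
1 [-0.69  0.49  1.94 -0.    0.71 -2.07]
1 [-0.69  0.18  1.73 -0.    1.23 -2.07]
1 [-0.32  0.3   1.93 -0.    0.92 -1.7 ]
1 [-0.32  0.1   1.71 -0.    1.34 -1.7 ]
  rack 1 0.0 [-0.08  0.65  1.19 -0.01  1.57 -0.05]
  rack 1 0.08 [-0.09  0.48  1.41 -0.01  1.51 -0.05]
  rack -1 0.0 None
  rack -1 0.08 None
-1 [-0.69  0.49  1.94 -0.    0.71  1.08]
-1 [-0.69  0.18  1.73 -0.    1.23  1.08]
-1 [-0.32  0.3   1.93 -0.    0.92  1.44]
-1 [-0.32  0.1   1.71 -0.    1.34  1.44]
  rack 1 0.0 None
  rack 1 0.08 None
  rack -1 0.0 [-0.08  0.65  1.19 -0.01  1.57 -0.05]
  rack -1 0.08 [-0.09  0.48  1.41 -0.01  1.51 -0.05]
```

```bash
python3 - <<'E'
from geo import *
R=tool(vx,vz,-1); bar=np.array([.434,-.277,0])+.029*vy
P=lambda z,o=0:(bar-o*vx+[0,0,z]).tolist()
p=manip.current_ee_pos(); manip.move_l([p[0],p[1],.27],max_speed=.3)
manip.move_ptp(P(.24),R); manip.move_l(P(.10),max_speed=.25); manip.move_l(P(.027),max_speed=.1)
print("F",np.round(manip.current_force(),1))
manip.set_gripper(0,20); print("w",manip.current_grip_width(),manip.current_grip_force(),np.round(manip.current_force(),1))
manip.move_l(P(.027,.034),max_speed=.04); print("F",np.round(manip.current_force(),1))
manip.set_gripper(.45); manip.move_l(P(.24,.034),max_speed=.25)
ds={}
for c in("top","scene"):
    D=[];
    for i in range(6):
        p_,d=manip.grab_frame(c);d=d.astype(float);d[d<=0]=np.nan;D.append(d)
    d=np.nanmedian(D,0);np.save(f"pics/{c}1.npy",np.nan_to_num(d))
    import cv2;cv2.imwrite(f"pics/{c}1.png",p_[:,:,::-1])
    print(c,"bar",[(np.round(r["at"],3).tolist(),round(r["confidence"],2)) for r in manip.look_for(c,"bar")[:2]])
    W=cloud(c,np.nan_to_num(d))
    for z in((.085,.115),(.115,.145),(.148,.17)):
        Q=sel(W,(.36,.56),(-.16,-.04),z); print("plaque",z,ax(Q),np.percentile(Q[:,2],[2,98]).round(4))
    Q=sel(W,(.36,.52),(-.36,-.27),(.03,.075)); print("bar",ax(Q) if len(Q) else 0)
print("t",manip.current_time())
E
```

```text
F [-0.1 -0.1  0. ]
w -0.0005997096031046836 0.0 [-0.6 -0.   0.7]
F [ 0.1 -0.9 -0. ]
top bar [([0.449, -0.186, 0.052], 0.83)]
plaque (0.085, 0.115) (array([ 0.4551, -0.0974,  0.1001]), array([-0.9814,  0.1918]), np.float64(168.94), array([-0.0761,  0.0723]), array([0.0001, 0.0428]), 65) [0.0854 0.1144]
plaque (0.115, 0.145) (array([ 0.4555, -0.1009,  0.1334]), array([-0.9819,  0.1892]), np.float64(169.09), array([-0.0751,  0.0741]), array([0.0039, 0.0558]), 133) [0.1157 0.1427]
plaque (0.148, 0.17) (array([ 0.4556, -0.1033,  0.156 ]), array([-0.9816,  0.1909]), np.float64(168.99), array([-0.0548,  0.0547]), array([0.0037, 0.0318]), 223) [0.1504 0.1583]
bar (array([ 0.4387, -0.2814,  0.0515]), array([-0.9849,  0.173 ]), np.float64(170.04), array([-0.057 ,  0.0645]), array([0.0046, 0.0312]), 196)
scene bar [([0.44, -0.272, 0.051], 0.53), ([0.406, 0.146, -0.001], 0.47)]
plaque (0.085, 0.115) (array([ 0.4592, -0.0972,  0.1001]), array([-0.9803,  0.1975]), np.float64(168.61), array([-0.0715,  0.0785]), array([0.0013, 0.0442]), 386) [0.0859 0.1145]
plaque (0.115, 0.145) (array([ 0.458 , -0.0981,  0.1299]), array([-0.9806,  0.1962]), np.float64(168.69), array([-0.0724,  0.0774]), array([0.0028, 0.0459]), 431) [0.1156 0.1438]
plaque (0.148, 0.17) (array([ 0.4557, -0.1005,  0.1551]), array([-0.9814,  0.192 ]), np.float64(168.93), array([-0.0542,  0.0566]), array([0.004 , 0.0323]), 236) [0.1486 0.1584]
bar (array([ 0.4478, -0.2806,  0.0507]), array([-0.988 ,  0.1546]), np.float64(171.11), array([-0.0474,  0.0689]), array([0.0041, 0.0285]), 132)
t 8.5833
```

```bash
python3 - <<'E'
from geo import *
import cv2
print(np.round(manip.current_ee_pos(),4),np.round(manip.current_tcp_rot(),3).tolist(),manip.current_grip_width())
a=cv2.imread('pics/top1.png')[230:390,330:530];b=cv2.imread('pics/scene1.png')[90:270,220:420]
cv2.imwrite('pics/crop2.png',cv2.hconcat([cv2.resize(a,(400,400)),cv2.resize(b,(400,400))]))
E
```

```text
[ 0.3991 -0.3049  0.24  ] [[0.982, -0.19, 0.0], [-0.19, -0.982, -0.0], [0.0, 0.0, -1.0]] 0.45136264143866406
```

View pics/crop2.png

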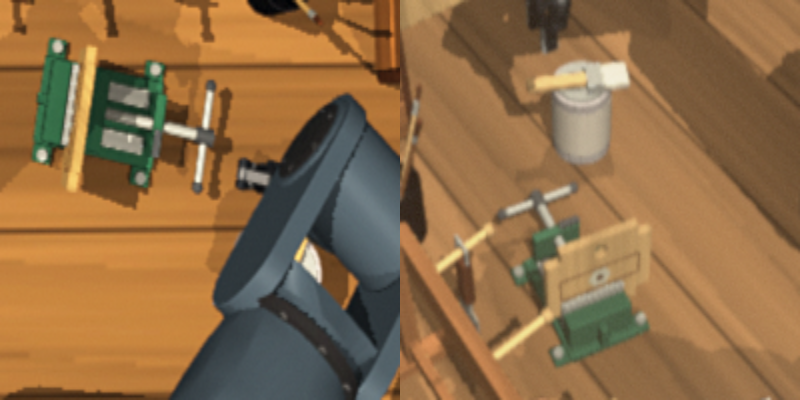

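The bar (px ~431,285 in top) hasn't moved and the fingers shut on nothing. I'll go down again and look before closing.

```bash
python3 - <<'E'
from geo import *
import cv2
bar=np.array([.434,-.2785,0])+.029*vy
P=lambda z,o=0:(bar-o*vx+[0,0,z]).tolist()
manip.set_gripper(.7)
manip.move_l(P(.10),max_speed=.25); manip.move_l(P(.027),max_speed=.1)
print(np.round(manip.current_ee_pos(),4),P(.027),np.round(manip.current_force(),1),manip.current_grip_width())
I=[]
for c,(r0,c0) in (("scene",(110,230)),("top",(230,350))):
    p,d=manip.grab_frame(c); I.append(cv2.resize(p[r0:r0+120,c0:c0+120,::-1],(400,400)))
cv2.imwrite('pics/crop3.png',cv2.hconcat(I))
E
```

```text
[ 0.4059 -0.2733  0.0276] [0.40552803541680527, -0.27299116774866905, 0.027] [-0.1 -0.   0.1] 0.700378104093116
```

View pics/crop3.png

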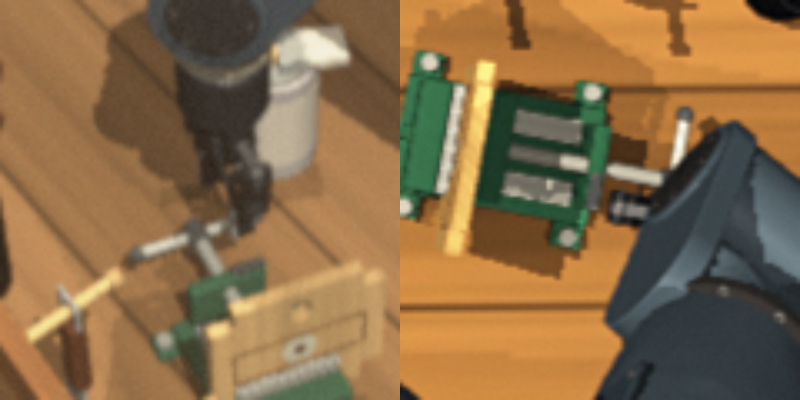

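The scene view has the fingers straddling the bar near its robot-side end (235,215). I'll close in steps and watch.

```bash
python3 - <<'E'
from geo import *
bar=np.array([.434,-.2785,0])+.029*vy
P=lambda z,o=0:(bar-o*vx+[0,0,z]).tolist()
for o in(.4,.25,.15,.1,.05):
    manip.set_gripper(o,20); print(o,round(manip.current_grip_width(),3),np.round(manip.current_grip_force(),1),np.round(manip.current_force(),1),np.round(manip.current_ee_pos(),4))
    if manip.current_grip_width()>o+.02: break
E
```

```text
0.4 0.397 0.0 [-0.3 -0.4  0.2] [ 0.4056 -0.2731  0.0271]
0.25 0.25 0.0 [-0.1 -0.2 -1.1] [ 0.4055 -0.273   0.027 ]
0.15 0.151 0.0 [ 0.1 -0.9  0.2] [ 0.4055 -0.273   0.027 ]
0.1 0.103 0.0 [ 0.7 -0.   0. ] [ 0.4055 -0.273   0.027 ]
0.05 0.048 0.0 [-0.1 -0.   0.4] [ 0.4055 -0.273   0.027 ]
```

```bash
python3 - <<'E'
from geo import *
import cv2
p,d=manip.grab_frame("scene"); k=manip.get_calibration("scene");K=np.array(k["camera_matrix"])
def pr(X):
    c=np.array(k["R"])@X+k["t"];u=K@c;return u[:2]/u[2]
s=8; im=cv2.resize(p[140:215,265:345,::-1],None,fx=s,fy=s,interpolation=2)
t=np.array(manip.current_ee_pos());b=np.array([.434,-.2785,.046])
for X,col in((t,(0,0,255)),(t+[0,0,.019],(0,255,255)),(b-.056*vy,(255,0,0)),(b+.056*vy,(255,0,0)),(b,(255,0,255))):
    u=pr(X); cv2.circle(im,(int((u[0]-265+.5)*s),int((u[1]-140+.5)*s)),4,col,-1)
cv2.imwrite('pics/crop4.png',im)
W=cloud("scene",d); Q=sel(W,(.37,.44),(-.32,-.24),(.0,.12)); 
for lo in np.arange(.02,.11,.01):
    q=Q[(Q[:,2]>lo)&(Q[:,2]<lo+.01)]; print(round(lo,2),len(q),np.round(np.median(q,0),4) if len(q) else '',np.round(q.min(0),3) if len(q) else '',np.round(q.max(0),3) if len(q) else '')
E
```

```text
0.02 0   
0.03 0   
0.04 46 [ 0.4084 -0.2693  0.0473] [ 0.375 -0.288  0.042] [ 0.44  -0.251  0.05 ]
0.05 74 [ 0.4309 -0.2694  0.0538] [ 0.375 -0.292  0.05 ] [ 0.44  -0.243  0.06 ]
0.06 5 [ 0.4142 -0.2692  0.0688] [ 0.412 -0.28   0.068] [ 0.416 -0.263  0.069]
0.07 16 [ 0.4126 -0.2588  0.0766] [ 0.4   -0.275  0.071] [ 0.417 -0.254  0.08 ]
0.08 19 [ 0.4118 -0.2577  0.0843] [ 0.4   -0.276  0.081] [ 0.419 -0.251  0.087]
0.09 18 [ 0.4142 -0.265   0.094 ] [ 0.402 -0.284  0.09 ] [ 0.418 -0.252  0.099]
0.1 10 [ 0.415  -0.2686  0.1069] [ 0.401 -0.284  0.101] [ 0.419 -0.241  0.11 ]
```

View pics/crop4.png

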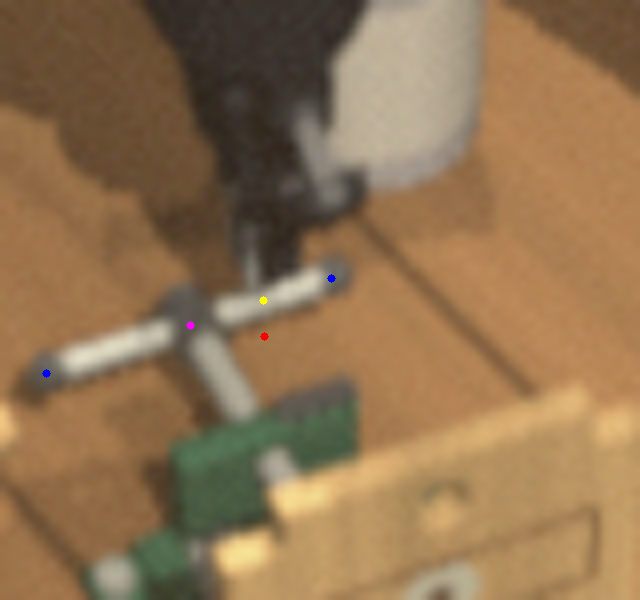

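The projected bar matches the image exactly, but the fingertips end above the bar at (265,275), well short of the projected TCP (265,336). I'll raise the shut gripper and measure the real tip.

```bash
python3 - <<'E'
from geo import *
import cv2
p=manip.current_ee_pos(); manip.set_gripper(0); manip.move_l([p[0],p[1],.11],max_speed=.15)
print(np.round(manip.current_ee_pos(),4),np.round(manip.current_tcp_rot(),2).tolist(),manip.current_grip_width())
I=[]
for c in("scene","top"):
    im,d=manip.grab_frame(c); k=manip.get_calibration(c);K=np.array(k["camera_matrix"])
    W=cloud(c,d); Q=sel(W,(.36,.45),(-.33,-.21),(.065,.24))
    for lo in np.arange(.07,.2,.01):
        q=Q[(Q[:,2]>lo)&(Q[:,2]<lo+.01)]
        if len(q)and c=="scene": print(round(lo,2),len(q),np.round(np.median(q,0),3),np.round(q.min(0),3),np.round(q.max(0),3))
    t=np.array(manip.current_ee_pos());u=K@(np.array(k["R"])@t+k["t"]);u=u[:2]/u[2];r,cc=int(u[1])-45,int(u[0])-25
    s=6;J=cv2.resize(im[r:r+80,cc:cc+60,::-1],None,fx=s,fy=s,interpolation=2)
    for z in(0,.019,.073):
        w=K@(np.array(k["R"])@(t+[0,0,z])+k["t"]);w=w[:2]/w[2];cv2.circle(J,(int((w[0]-cc+.5)*s),int((w[1]-r+.5)*s)),3,(0,0,255),-1)
    I.append(J)
cv2.imwrite('pics/crop5.png',cv2.hconcat(I)); print(manip.current_time())
E
```

```text
[ 0.4052 -0.2727  0.1094] [[0.98, -0.19, -0.0], [-0.19, -0.98, 0.0], [-0.0, -0.0, -1.0]] 0.0005809673091668895
0.07 1 [ 0.429 -0.211  0.07 ] [ 0.429 -0.211  0.07 ] [ 0.429 -0.211  0.07 ]
0.14 4 [ 0.41  -0.266  0.149] [ 0.402 -0.269  0.143] [ 0.415 -0.262  0.15 ]
0.15 16 [ 0.413 -0.264  0.156] [ 0.399 -0.276  0.152] [ 0.416 -0.258  0.159]
0.16 23 [ 0.412 -0.26   0.165] [ 0.401 -0.278  0.16 ] [ 0.416 -0.252  0.17 ]
0.17 20 [ 0.413 -0.261  0.174] [ 0.4   -0.277  0.17 ] [ 0.418 -0.254  0.179]
0.18 7 [ 0.415 -0.274  0.185] [ 0.413 -0.282  0.18 ] [ 0.418 -0.261  0.188]
0.19 26 [ 0.413 -0.263  0.196] [ 0.399 -0.3    0.191] [ 0.423 -0.236  0.199]
13.0583
```

View pics/crop5.png

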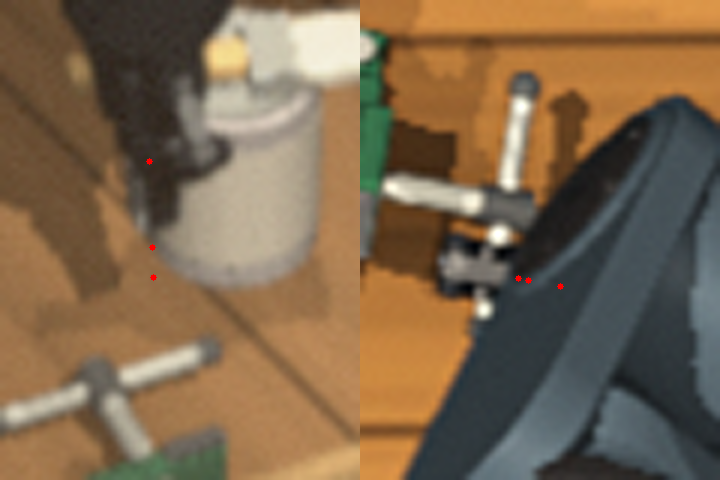

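The shut fingertips really end at z≈0.143 when the reported TCP is 0.109, so the tool is about 33 mm short of nominal along its axis. That agrees with the missed bar. I'll go down lower in force-checked steps and grip.

```bash
python3 - <<'E'
from geo import *
bar=np.array([.434,-.2785,0])+.029*vy
P=lambda z,o=0:(bar-o*vx+[0,0,z]).tolist()
manip.set_gripper(.6)
manip.move_l(P(.03),max_speed=.15)
for z in(.022,.014,.007,0.,-.005):
    manip.move_l(P(z),max_speed=.06); F=np.array(manip.current_force()); print(z,np.round(F,1))
    if abs(F[2])>5: manip.move_l(P(z+.004)); break
z=manip.current_ee_pos()[2]
manip.set_gripper(0,20); w=manip.current_grip_width();print("w",w,manip.current_grip_force(),np.round(manip.current_force(),1))
if w>.05:
    manip.move_l(P(z,.034),max_speed=.04); print("F",np.round(manip.current_force(),1),manip.current_grip_width(),np.round(manip.current_ee_pos(),4))
    for c in("top","scene"):
        manip.grab_frame(c);print([(np.round(r["at"],3).tolist(),round(r["confidence"],2)) for r in manip.look_for(c,"bar")[:2]])
print(manip.current_time())
E
```

```text
0.022 [ 0.1 -0.6 -1.4]
0.014 [ 0.1 -0.9 -0.3]
0.007 [-0.  -0.9  0.3]
0.0 [-0.   0.6 -0.4]
-0.005 [-0.3  0.7 -0. ]
w 0.10675978975124722 20.856184512376785 [ -9.4 -20.6  -3.2]
F [-0.5  1.9  8.7] 0.10353152934488741 [ 0.3992 -0.3063 -0.0048]
[([0.452, -0.165, 0.066], 0.79)]
[([0.442, -0.295, 0.052], 0.85)]
17.3083
```

```bash
python3 - <<'E'
from geo import *
import cv2
p=manip.current_ee_pos()
manip.set_gripper(.4); manip.move_l([p[0],p[1],.20],max_speed=.25)
manip.move_l([.33,-.22,.25],max_speed=.25)
I=[]
for c in("top","scene"):
    D=[]
    for i in range(6):
        p_,d=manip.grab_frame(c);d=d.astype(float);d[d<=0]=np.nan;D.append(d)
    d=np.nan_to_num(np.nanmedian(D,0));np.save(f"pics/{c}2.npy",d);cv2.imwrite(f"pics/{c}2.png",p_[:,:,::-1])
    W=cloud(c,d);print(c)
    for z in((.08,.1),(.1,.12),(.12,.14),(.148,.17)):
        Q=sel(W,(.36,.56),(-.16,-.04),z); print("plaque",z,ax(Q)) if len(Q)>5 else 0
    Q=sel(W,(.36,.52),(-.36,-.27),(.035,.075)); print("bar",ax(Q) if len(Q)>5 else 0)
    for f,(r,cc) in {"top":(230,330),"scene":(160,250)}.items():
        if f==c: I.append(cv2.resize(p_[r:r+100,cc:cc+120,::-1],(400,333),interpolation=2))
cv2.imwrite("pics/crop6.png",cv2.hconcat(I)); print(manip.current_time())
E
```

```text
top
plaque (0.08, 0.1) (array([ 0.4526, -0.0969,  0.0901]), array([-0.9814,  0.1918]), np.float64(168.94), array([-0.0785,  0.0697]), array([0.0002, 0.0435]), 39)
plaque (0.1, 0.12) (array([ 0.4554, -0.0975,  0.1099]), array([-0.9815,  0.1916]), np.float64(168.95), array([-0.0744,  0.0733]), array([0.0002, 0.0442]), 44)
plaque (0.12, 0.14) (array([ 0.4555, -0.1013,  0.1342]), array([-0.9814,  0.192 ]), np.float64(168.93), array([-0.0752,  0.0741]), array([0.004 , 0.0564]), 108)
plaque (0.148, 0.17) (array([ 0.4556, -0.1033,  0.1559]), array([-0.9816,  0.1912]), np.float64(168.98), array([-0.0547,  0.0546]), array([0.0037, 0.0318]), 223)
bar (array([ 0.4284, -0.3052,  0.0515]), array([-0.981 ,  0.1938]), np.float64(168.83), array([-0.0628,  0.0625]), array([0.012 , 0.0309]), 275)
scene
plaque (0.08, 0.1) (array([ 0.4593, -0.0974,  0.0901]), array([-0.9796,  0.2011]), np.float64(168.4), array([-0.0712,  0.0776]), array([0.0016, 0.0445]), 249)
plaque (0.1, 0.12) (array([ 0.4589, -0.0971,  0.1101]), array([-0.9802,  0.1979]), np.float64(168.59), array([-0.0716,  0.0786]), array([0.0013, 0.0444]), 265)
plaque (0.12, 0.14) (array([ 0.4576, -0.0982,  0.1308]), array([-0.9803,  0.1977]), np.float64(168.6), array([-0.0729,  0.0772]), array([0.003 , 0.0475]), 310)
plaque (0.148, 0.17) (array([ 0.4554, -0.1003,  0.155 ]), array([-0.9811,  0.1934]), np.float64(168.85), array([-0.0543,  0.0554]), array([0.004 , 0.0322]), 240)
bar (array([ 0.429 , -0.3039,  0.0505]), array([-0.9814,  0.1921]), np.float64(168.93), array([-0.0611,  0.064 ]), array([0.0105, 0.0321]), 216)
19.8833
```

View pics/crop6.png

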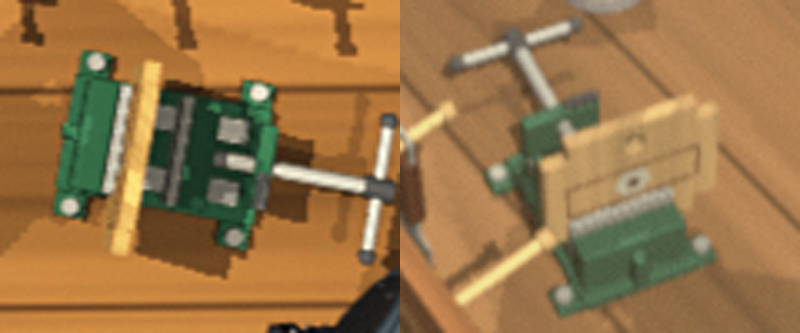

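The jaw opened about 30 mm (bar from y=-0.276 to -0.305) and the plaque still stands upright. Now I'll grasp it off-centre, clear of the hole, lift it, and fit the peg from the averaged depth.

```bash
cat > peg.py <<'E'
from geo import *
from scipy.optimize import least_squares
ti=np.radians(15)
def pegfit(W,yaw,g=(.592,-.007,.218)):
    a,_=rackR(yaw,ti)
    Q=sel(W,(.583,.668),(-.03,.02),(.18,.24))
    def res(t):
        q=Q-t;s=q@a;r=np.linalg.norm(q-np.outer(s,a),axis=1)
        dh=np.hypot(np.maximum(0,np.maximum(-s,s-.010)),0)
        dhead=np.where((s>=0)&(s<=.01),r-.008,np.hypot(dh,np.maximum(r-.008,0)))
        dsh=np.where(s>.01,r-.005,np.hypot(s-.01,np.maximum(r-.005,0)))
        d=np.where(np.abs(dhead)<np.abs(dsh),dhead,dsh);return d
    b=None
    for dz in(-.006,0,.006):
      for dy in(-.004,0,.004):
        r=least_squares(res,np.array(g)+[0,dy,dz],loss="soft_l1",f_scale=.002,diff_step=1e-4)
        if b is None or r.cost<b.cost:b=r
    return b.x,b.cost,len(Q)
def railyaw(W):
    Q=sel(W,(.668,.70),(-.17,.17),(.219,.226));Q=Q[~((abs(Q[:,1]+.008)<.015))]
    # front edge: min x per y-bin
    B=[]
    for y in np.arange(-.17,.17,.01):
        q=Q[(Q[:,1]>=y)&(Q[:,1]<y+.01)]
        if len(q)>2:B.append((y+.005,q[:,0].mean(),q[:,0].min()))
    B=np.array(B);m=np.polyfit(B[:,0],B[:,1],1);f=np.polyfit(B[:,0],B[:,2],1);return m,f
E
python3 - <<'E'
from peg import *
for n in(0,1,2):
  for c in("top","scene"):
    W=cloud(c,np.load(f"pics/{c}{n}.npy")); m,f=railyaw(W)
    print(n,c,"rail mid",np.round(m,4),"front",np.round(f,4),end=" ")
    for yaw in(-1.5,-2.5): r=pegfit(W,np.radians(yaw));print(np.round(r[0],4),round(r[1]*1e6,1),r[2],end=" ")
    print()
R=tool(vx,vz,-1); c=-.0146*vx-.4667*vy+.030*vy
G=lambda z:(c+[0,0,z-.033]).tolist()
manip.set_gripper(.6); manip.move_l(G(.24),max_speed=.3); manip.move_l(G(.165),max_speed=.2);manip.move_l(G(.128),max_speed=.08)
print("F",np.round(manip.current_force(),1))
manip.set_gripper(.0,60); print("w",manip.current_grip_width(),manip.current_grip_force(),np.round(manip.current_force(),1))
manip.move_l(G(.145),max_speed=.05); print("F",np.round(manip.current_force(),1),manip.current_grip_width())
manip.move_l(G(.285),max_speed=.15); print("F",np.round(manip.current_force(),1),np.round(manip.current_ft_torque(),2),manip.current_grip_width(),manip.current_time())
E
```

```text
0 top rail mid [0.0431 0.6849] front [0.0452 0.6757] [ 0.5926 -0.0088  0.2167] 127.2 137 [ 0.5926 -0.0082  0.2167] 124.5 137 
0 scene rail mid [0.0431 0.6851] front [0.0436 0.6751] [ 0.5866 -0.0066  0.2194] 182.2 163 [ 0.5866 -0.006   0.2193] 177.6 163 
1 top rail mid [0.0445 0.685 ] front [0.0458 0.6759] [ 0.5929 -0.009   0.2166] 39.1 138 [ 0.593  -0.0084  0.2166] 33.6 138 
1 scene rail mid [0.0435 0.6851] front [0.0447 0.6751] [ 0.5915 -0.0076  0.2169] 63.1 164 [ 0.5915 -0.007   0.2169] 58.5 164 
2 top rail mid [0.0439 0.685 ] front [0.0445 0.6759] [ 0.5928 -0.0089  0.2165] 39.0 138 [ 0.5928 -0.0083  0.2166] 35.7 138 
2 scene rail mid [0.0433 0.6851] front [0.0438 0.6754] [ 0.5908 -0.0076  0.2173] 53.0 164 [ 0.591  -0.0069  0.2172] 49.3 164 
F [0.5 0.5 0.1]
w 0.12602215737011693 58.97112786769867 [-1.4 -1.   6.4]
F [ 0.2 -2.8  0.4] 0.12807631007476256
F [ 0.4 -0.4 -1.1] [ 0.    0.08 -0.02] 0.12670062576335897 24.0333
```

```bash
cat >> peg.py <<'E'
import cv2
yaw=np.radians(-2.5); TIP=np.array([.5922,-.0077,.2168])
def pose(hole,tilt=ti,off=np.zeros(3)):
    """commanded TCP pose to put the hole centre at `hole`; off = measured correction in plaque axes (x,y,z)"""
    a,u=rackR(yaw,tilt); px=-a; py=np.cross(u,px)
    R=tool(px,u,-1); tip=hole-.006*u+.030*py-np.stack([px,py,u],1)@off
    return (tip+.033*R[:,2]).tolist(),R
def meas(hole,tilt=ti,n=4,tag=""):
    a,u=rackR(yaw,tilt); px=-a; py=np.cross(u,px); A=np.stack([px,py,u],1)
    for c in("scene","top"):
        D=[]
        for i in range(n):
            p,d=manip.grab_frame(c);d=d.astype(float);d[d<=0]=np.nan;D.append(d)
        d=np.nan_to_num(np.nanmedian(D,0)); np.save(f"pics/{c}{tag}.npy",d); cv2.imwrite(f"pics/{c}{tag}.png",p[:,:,::-1])
        L=(cloud(c,d)-hole)@A
        m=(abs(L[...,0])<.016)&(abs(L[...,1])<.095)&(L[...,2]>-.12)&(L[...,2]<.03)
        q=L[m]; print(c,len(q))
        for lo,hi in((-.10,-.07),(-.07,-.04),(-.04,-.015),(-.01,.003),(.008,.03)):
            s=q[(q[:,2]>lo)&(q[:,2]<hi)]
            if len(s)>5: print("  z",lo,hi,len(s),"x %.4f"%np.median(s[:,0]),"y",np.percentile(s[:,1],[1,99]).round(4),"z",np.percentile(s[:,2],[99]).round(4))
        Kc=manip.get_calibration(c);X=Kc["R"]@hole+Kc["t"];w=np.array(Kc["camera_matrix"])@X;print("  hole px",np.round(w[:2]/w[2],1),"expect depth",round(X[2],4))
E
python3 - <<'E'
from peg import *
a,u=rackR(yaw,ti)
hole=TIP-.06*a
P,R=pose(hole+[0,0,.04]); manip.move_ptp(P,R); print("F",np.round(manip.current_force(),1),manip.current_grip_width())
P,R=pose(hole); manip.move_l(P,max_speed=.15); print(np.round(P,4),np.round(manip.current_ee_pos(),4),np.round(manip.current_force(),1))
meas(hole,tag="3")
a_=cv2.imread("pics/scene3.png")[170:290,220:360];b=cv2.imread("pics/top3.png")[160:280,270:410]
cv2.imwrite("pics/crop7.png",cv2.hconcat([cv2.resize(i,(400,343),interpolation=2) for i in(a_,b)])); print(manip.current_time())
E
```

```text
F [ 0.9 -0.3 -2.2] 0.1269541301390603
[ 0.5229 -0.0347  0.1947] [ 0.5228 -0.0348  0.1951] [-0.4 -0.3 -1.7]
scene 767
  z -0.1 -0.07 106 x -0.0052 y [-0.077   0.0688] z [-0.0708]
  z -0.07 -0.04 125 x -0.0052 y [-0.0773  0.0637] z [-0.0401]
  z -0.04 -0.015 100 x -0.0050 y [-0.0773  0.0457] z [-0.0154]
  z -0.01 0.003 54 x -0.0047 y [-0.0773  0.0209] z [0.0029]
  z 0.008 0.03 287 x 0.0005 y [-0.0571  0.0485] z [0.0285]
  hole px [315.7 215. ] expect depth 1.2008
top 188
  z -0.1 -0.07 22 x 0.0050 y [-0.0738 -0.0509] z [-0.071]
  z -0.07 -0.04 37 x 0.0052 y [-0.0731 -0.0507] z [-0.0409]
  z -0.04 -0.015 35 x 0.0055 y [-0.0749 -0.0505] z [-0.0166]
  z -0.01 0.003 28 x 0.0053 y [-0.0744 -0.048 ] z [0.003]
  z 0.008 0.03 25 x 0.0014 y [-0.0552 -0.0464] z [0.0246]
  hole px [332.3 244.5] expect depth 1.1565
26.2083
```

View pics/crop7.png

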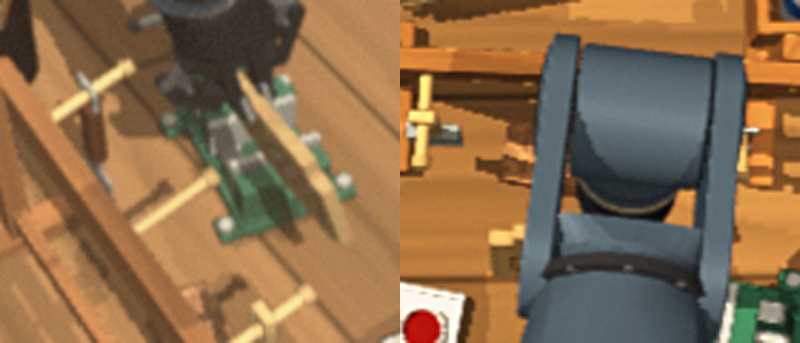

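The scene crop shows the plaque upright in front of the free peg (tip at (212,178)) and aligned with it. I'll check its height from its edges before inserting.

```bash
python3 - <<'E'
from peg import *
a,u=rackR(yaw,ti); px=-a; py=np.cross(u,px); A=np.stack([px,py,u],1); hole=TIP-.06*a
for c in("scene","top"):
    L=(cloud(c,np.load(f"pics/{c}3.npy"))-hole)@A
    q=L[(abs(L[...,0])<.012)&(abs(L[...,1])<.09)&(L[...,2]>-.125)&(L[...,2]<.035)]
    def P(ylo,yhi,zlo,zhi,pc):
        s=q[(q[:,1]>ylo)&(q[:,1]<yhi)&(q[:,2]>zlo)&(q[:,2]<zhi)];return len(s),np.percentile(s,pc,axis=0)[:,2].round(4) if len(s) else ''
    print(c,"shoulder(.004)",P(-.073,-.060,-.02,.03,[80,90,97]),"top(.022)",P(-.053,-.03,.0,.035,[80,90,97]),P(-.03,-.005,.0,.035,[80,90,97]),"bottom(-.108)",P(-.05,-.01,-.125,-.09,[2,10]),P(.01,.05,-.125,-.09,[2,10]))
    s=q[(q[:,1]>-.053)&(q[:,1]<-.02)&(q[:,2]>.019)]; print("top surf med z",np.median(s[:,2]).round(4) if len(s) else '',len(s), np.percentile(s[:,0],[5,95]).round(4) if len(s) else '')
    h=q[(abs(q[:,1])<.03)&(abs(q[:,2])<.02)];print("near hole",len(h))
    for zz in np.arange(-.02,.02,.004):
        r=h[(h[:,2]>=zz)&(h[:,2]<zz+.004)];print("   %.3f"%zz,np.sort((r[:,1]*1e3).round(0)).astype(int).tolist()) if c=="scene" else 0
E
```

```text
scene shoulder(.004) (34, array([0.0051, 0.0055, 0.0065])) top(.022) (60, array([0.0235, 0.024 , 0.0247])) (65, array([0.0236, 0.024 , 0.0248])) bottom(-.108) (15, array([-0.108 , -0.1053])) (13, array([-0.1063, -0.1054]))
top surf med z 0.0226 71 [-0.0047  0.0064]
near hole 72
   -0.020 [-27, -11, 6, 10, 15]
   -0.016 [-28, -25, -19, -17, -3, 1, 22, 26]
   -0.012 [-14, -10, -4, 8, 12, 17]
   -0.008 [-27, -24, -18, -1, 1, 2, 5, 8, 14, 20]
   -0.004 [-12, 8, 9, 22]
   0.000 [-27, -22, -18, 8]
   0.004 [-15, -10, 10, 15, 17, 17, 17, 22]
   0.008 [-29, -25, -20, -3, 16, 16, 16, 18, 18, 18]
   0.012 [-13, -9, 7, 11, 17, 18, 20]
   0.016 [-24, -19, -3, 1, 16, 17, 17, 18, 18, 21]
top shoulder(.004) (43, array([0.0047, 0.0053, 0.0058])) top(.022) (23, array([0.0233, 0.0236, 0.0243])) (0, '') bottom(-.108) (0, '') (0, '')
top surf med z 0.0229 16 [-0.0047  0.0057]
near hole 0
```

```bash
cat >> peg.py <<'E'
OFF=np.array([0,-.0006,.0010])
def F(n=4): return np.mean([manip.current_force() for _ in range(n)],0)
def go(s,dy=0,du=0,tilt=ti,v=.03):
    a,u=rackR(yaw,ti); l=np.cross(u,a)
    P,R=pose(TIP+s*a+dy*l+du*u,tilt,OFF); manip.move_l(P,R,max_speed=v)
E
python3 - <<'E'
from peg import *
go(-.018,v=.1); manip.dwell(.2); F0=F(); a,u=rackR(yaw,ti); l=np.cross(u,a); B=np.stack([a,l,u],1)
print("F0",F0.round(1)); ok=False
for dy,du in((0,0),(-.002,0),(.002,0),(0,.002),(0,-.002)):
    hit=False
    for s in np.arange(-.013,.0251,.002):
        go(s,dy,du); f=(F()-F0)@B; print(round(s,3),f.round(1),end=" ")
        if abs(f[0])>4 or np.linalg.norm(f[1:])>6: 
            manip.dwell(.1); f=(F()-F0)@B; hit=np.linalg.norm(f)>3.5
            if hit: break
    print("\n",dy,du,"hit" if hit else "in",f.round(1),manip.current_grip_width(),manip.current_time())
    if not hit: ok=True;break
    if s>-.001: break
    go(-.018,dy,du)
    if manip.current_time()>50: break
E
```

```text
F0 [-0.   0.  -1.9]
-0.013 [0.8 0.2 0.8] -0.011 [ 0.1 -0.5 -0.7] -0.009 [0.2 0.9 0.7] -0.007 [ 0.3 -0.3 -0.3] -0.005 [-0.2  0.3  0.3] -0.003 [0.5 0.4 0. ] -0.001 [1.  0.9 0.3] 0.001 [-0.  -0.6 -1. ] 0.003 [ 0.3 -0.4  0. ] 0.005 [ 0.4  0.3 -1.1] 0.007 [-0.9 -0.1  0.5] 0.009 [-0.5 -0.3 -0.1] 0.011 [-0.5  0.4 -0.7] 0.013 [-0.  -0.4 -0.1] 0.015 [ 0.1  0.2 -0.6] 0.017 [-0.4 -0.7  0.3] 0.019 [0.4 0.7 0.7] 0.021 [-0.7 -0.6  0.7] 0.023 [-0.   0.2 -0.2] 0.025 [-0.4 -0.2 -0.9] 
 0 0 in [-0.4 -0.2 -0.9] 0.12332851809234942 32.0417
```

```bash
python3 - <<'E'
from peg import *
go(.036); print("F",F().round(1))
go(.036,tilt=0.,v=.03); manip.dwell(.2); F0=F(8); print("F",F0.round(1),np.round(manip.current_ft_torque(),2))
p=np.array(manip.current_ee_pos())
for k in range(1,9):
    manip.move_l((p-[0,0,.001*k]).tolist(),max_speed=.01); manip.dwell(.1); f=F(8)-F0; print(k,f.round(1),end=" ")
    if f[2]>1.6: break
for c in("top","scene"): im,d=manip.grab_frame(c); cv2.imwrite(f"pics/{c}4.png",im[:,:,::-1])
b=cv2.imread("pics/scene4.png")[150:290,190:350]
cv2.imwrite("pics/crop8.png",cv2.resize(b,(640,560),interpolation=2)); print(manip.current_time())
E
```

```text
F [ 0.3  0.2 -0.9]
F [-0.3 -0.4 -2. ] [-0.04  0.02 -0.02]
1 [0.3 1.1 0.7] 2 [0.7 0.2 0.3] 3 [-0.5  0.6  4.7] 34.45
```

View pics/crop8.png

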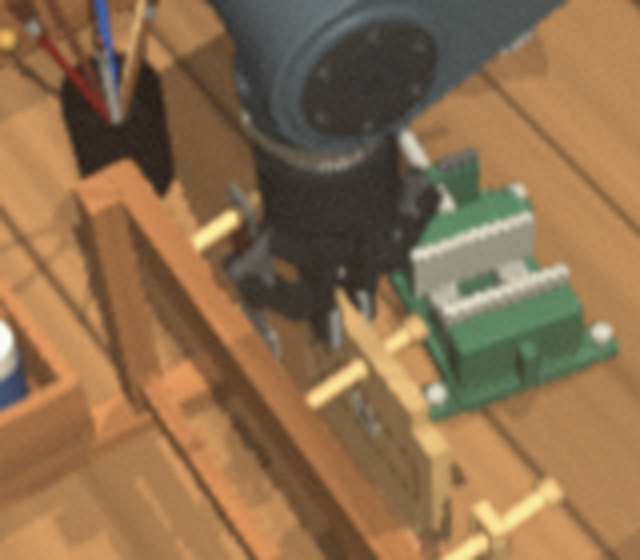

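The peg passes through the plaque: shaft at (330,390), head in front at (415,330). It met the shaft when lowered. Now I'll release and retreat.

```bash
python3 - <<'E'
from peg import *
p=np.array(manip.current_ee_pos()); manip.move_l((p+[0,0,.0007]).tolist(),max_speed=.01)
manip.set_gripper(.2); manip.dwell(.3); manip.set_gripper(.36); manip.dwell(.3); print(F().round(1),manip.current_grip_width())
p=np.array(manip.current_ee_pos()); manip.move_l((p+[0,0,.06]).tolist(),max_speed=.06); print(F().round(1))
manip.move_l((p+[0,0,.13]).tolist(),max_speed=.2); manip.move_l([.42,-.05,.36],max_speed=.25); manip.dwell(.5)
print(manip.current_time())
I=[]
for c,(r,q) in (("scene",(170,220)),("top",(150,270))):
    im,d=manip.grab_frame(c); I.append(cv2.resize(im[r:r+120,q:q+130,::-1],(400,369),interpolation=2))
    print(c,[(n,np.round(x["at"],3).tolist(),round(x["confidence"],2)) for n in("plaque","hole","brush_pot","sanding_block") for x in manip.look_for(c,n)[:1]])
    np.save(f"pics/{c}5.npy",d)
cv2.imwrite("pics/crop9.png",cv2.hconcat(I))
E
```

```text
[-0.4  0.3  0.1] 0.3554610141205437
[ 0.  -0.2 -0.2]
38.9833
scene [('plaque', [0.63, 0.01, 0.19], 0.77), ('hole', [0.628, 0.006, 0.186], 0.82), ('brush_pot', [0.606, -0.379, 0.096], 0.84), ('sanding_block', [0.616, 0.008, 0.024], 0.64)]
top [('plaque', [0.616, -0.004, 0.194], 0.93), ('hole', [0.618, -0.007, 0.192], 0.96), ('brush_pot', [0.603, -0.388, 0.09], 0.64), ('sanding_block', [0.602, 0.009, 0.025], 0.68)]
```

View pics/crop9.png

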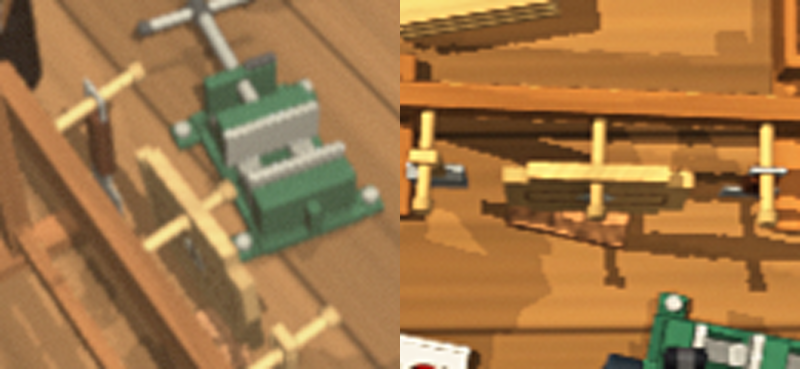

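The plaque hangs on the shaft of the middle peg (top crop (598,175), head at (597,210) in front of it). The robot is clear, and the tools and the sanding block show no movement in the pictures. Handing in.

```bash
python3 -c "
from bench import manip
print(manip.sign_off())"
```

```text
the job is handed in; nothing more can be done
None
```

The vise jaw was slid open about 30 mm, the plaque was lifted out, and it now hangs past the head on the shaft of the middle peg; the job was handed in at about 39 s of the 72 s, with the robot clear.

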